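# Stand the large saucer in the rack

## Task

Two wooden saucers lean in the low drip stand by the left end of the coffee machine. Take the larger one and stand it upright between the tines of the empty gap in the wire rack further left, beside the saucer already there; lower it until it rests on the rack before you let go. Leave the small saucer and the racked one where they are.

Things in the scene. Friction and masses are not known exactly. Their poses are not given: they have to be found in the camera images.
- large_saucer: larger saucer in the drip stand: flat wooden disc, 140 mm across, 9 mm thick up to its rim, 0.11-0.22 kg, top at 150 mm. Origin: its centre; y: normal to its faces. Stands on edge, edge to the robot, top leaning 15 deg to the left (+y) on wire rests 75 mm high; free above them, grasp the top rim across the 9 mm. The two saucers lean 100 mm apart in y, in either order.
- small_saucer_center (a point): centre of the small saucer, leaning in the same way in the other place of the drip stand: flat round wooden disc, 100 mm across, 9 mm thick; y axis normal to its faces. Leave it there.
- racked_saucer: saucer like the large one (140 mm across, 9 mm thick) already standing upright in the rack's other, left gap, 100 mm to the +y side of rack_gap. Origin at its centre, y normal to its faces. Leave it there.
- rack_gap (a point): empty right gap of the fixed wire rack: where the saucer's centre lies when seated, 84 mm up (its top then 154 mm). y: rack's long axis, parallel to the seated saucer's y (either way); x along the gap; z up. Tines at x +-35 mm, 20 mm clear in y, 102 mm high, tips flared to 30 mm. Disc rests on 2 runners along y at x +-35 mm, tops 23 mm up, which centre it; let go, it may lean up to 10 deg.
There are look-alikes about, which are no part of the job. What is shaped like the large_saucer but red is not meant.

How it is judged:
On the way:
1. the large saucer is lowered between the tines of the empty gap, down to within 15 mm of its seat, while still held (y of large_saucer in the frame of rack_gap between -0.012 and 0.012 m and x of large_saucer in the frame of rack_gap between -0.015 and 0.015 m and z of large_saucer in the frame of rack_gap between -0.012 and 0.015 m and angle between the y axis of large_saucer and the y axis of rack_gap, either way round below 0.26 rad and contact force between the fingers and large_saucer above 0.5 N), for 0.1 s.
At the end, for the whole second after the job is handed in: The large saucer stands released and at rest in the empty gap: centre within 12 mm of rack_gap in its y, 15 mm in x, 15 mm above to 12 mm below, axis within 15 degrees of the rack's long axis; the small and the racked saucer are within 30 mm of where they started (y of large_saucer in the frame of rack_gap between -0.012 and 0.012 m and x of large_saucer in the frame of rack_gap between -0.015 and 0.015 m and z of large_saucer in the frame of rack_gap between -0.012 and 0.015 m and angle between the y axis of large_saucer and the y axis of rack_gap, either way round below 0.26 rad and distance of each of small_saucer_center, racked_saucer from where it was at the start of the episode below 0.03 m and linear speed of large_saucer below 0.02 m/s and angular speed of large_saucer below 0.2 rad/s); the robot touches nothing.
It fails at once if the small saucer or the racked saucer is moved more than 30 mm (not (distance of each of small_saucer_center, racked_saucer from where it was at the start of the episode below 0.03 m)).
It also fails if it takes over 45 s, if anything falls off the work surface, if the arm or the gripper's body presses on something with over 40 N, if the wrist force passes 120 N, or if a joint passes its speed limit or range.

## Robot

A 6-joint arm with a two-finger parallel gripper is mounted at the origin on a cart in front of the work surface, level with it; the furniture and walls round the work are solid. World frame = base frame: x ahead of the robot, y to its left, z up, the work surface at z = 0. Lengths are in m, angles in rad, forces in N, time in s.
With the tool pointing down it reaches from about 0.375 to 0.825 m from the base axis. Payload 5.5 kg.
Tool frame: the origin (TCP) lies at the very end of the fingers, on their centre line; the grasp point (between the pads) lies 19 mm behind it (r.grip_depth is the distance from the TCP to the grasp point, in m); z points along the fingers, y is the direction in which the jaws open and shut (so a half turn about z gives the same grasp; the last joint's range is limited). The gripper opens to 85 mm and grips with 20 to 120 N. Pads are 22 mm wide; open, the fingers measure 114 mm over their backs; the gripper's body (76 mm by 85 mm) begins 54 mm behind the grasp point. The pads swing forward as they close: fully open they stand 13 mm farther back than shut.
Start: joints at [-1.298, 0.314, -0.047, 1.21, 0, 1.571], TCP at [0.162, -0.578, 0.231] pointing down, gripper open.
Joint ranges: [-2.67, 2.67], [-0.69, 1.73], [-1.03, 1.25], [-2.08, 2.16], [-1.42, 1.45], [-3.14, 3.14]. Speed limits (rad/s): [2.39, 2.39, 3.01, 3.14, 3.14, 3.14].

## Interface

Orientations are given as a rotation vector (axis times angle).
In Python, from cell import r gives the robot as it stands.
- The arm moves only by the shell command python3 -m jog 'ROWS' [OPENING]. ROWS is JSON, a list that holds one entry, the list of rows, each a list of 6 numbers: the shift along the tool's x, y, z in mm, then the turn, a rotation vector about the tool's x, y, z in degrees. In form: [[[tx, ty, tz, rx, ry, rz], ...]]. A call has exactly 10 rows; each row is the pose to reach, as a shift and turn from the pose commanded when the call began, along the tool's axes at that moment; what a row does not reach only later rows make up. A row lasts 1/10 s, in which the tool goes at most 50 mm and 8.59 degrees, less where a joint would pass 70% of its speed; a pose out of reach is approached as far as the arm can. A call with a gripper value outside its range is refused whole. OPENING is the closure, from 0 (fully open) to 1 (shut), set as the call begins (- or left out, the last holds). The fingers move at their own pace and stop on an object; the grip force is fixed at half the most. Time passes only in rows, so rows that repeat a pose let the fingers close, or fill a call up. It gives the time, the measured TCP pose, the force and the opening at its end, in the units of the state.
- r.get_obs(): the state, without advancing time (a new reading comes with each control period).
- r.camera(name): name is "scene" or "side" or "wrist"; returns a dict with "frame" (480x640x3 uint8, red, green, blue), "range_z" (480x640 float32, m along the optical axis (not along the pixel's ray), 0 where there is no reading), "camera_matrix" (3x3 intrinsics, pixels), "pose" (4x4, takes a point from camera to world coordinates). Camera axes: x right, y up, looking along -z (the intrinsics and any distortion apply to the point x, -y, -z); pixel columns grow to the right and rows downward; lengths in m; the calibration is good to about 2 mm. A picture is of the moment at which its call begins.
- r.close_job(): hands the job in, once; it reports no verdict.
The state is a dict: "clock": time; "joints": joint angles; "joint_vel": joint speeds; "joint_efforts": joint torques, N m; "tcp_pos": TCP position; "tcp_rot": TCP orientation; "contact_force": force on the tool from outside, world axes, zero at the start; "torque": the same for the moment, N m; "grip_width": opening from 0.0 (shut) to 1.0 (fully open).
Only numpy, scipy, OpenCV 4.12 (cv2) and the standard library are available. Lean on these libraries where they do the work, as an engineer would, in place of code of your own. Each camera call takes 0.05 s, during which the arm holds its last target. There are 200 camera calls.

## Working session

There is one attempt and no reset: what is moved stays moved. The work goes in short steps, Python scripts to look and compute and a shell command to move; the robot and the scene stay as the last step left them, time stands still between calls to the robot, and variables do not carry over. Pictures are saved under pics/ and viewed, about 8 in all and at most 12, crops included, and the job is handed in when it is done.

```bash
mkdir -p pics
cat > h.py <<'E'
from cell import r
import numpy as np, cv2
from scipy.spatial.transform import Rotation as R
def snap(name,tag):
    c=r.camera(name); np.savez(f'pics/{tag}.npz',**{k:np.asarray(v) for k,v in c.items()})
    cv2.imwrite(f'pics/{tag}.png',c['frame'][:,:,::-1]); return c
def load(tag): return dict(np.load(f'pics/{tag}.npz'))
def cloud(c):
    K=c['camera_matrix'];z=c['range_z'];v,u=np.mgrid[:480,:640]
    p=np.stack([(u-K[0,2])/K[0,0]*z,-(v-K[1,2])/K[1,1]*z,-z],-1)
    w=p@c['pose'][:3,:3].T+c['pose'][:3,3]; w[z<=0]=np.nan; return w
E
python3 - <<'E'
from h import *
for n in('scene','side','wrist'):
    c=snap(n,n+'0'); print(n,c['camera_matrix'].round(1).tolist(),c['pose'].round(3).tolist())
o=r.get_obs();print(o)
a=[cv2.imread(f'pics/{n}0.png') for n in('scene','side')]
E
```

```text
scene [[557.2, 0.0, 313.8], [0.0, 557.2, 235.5], [0.0, 0.0, 1.0]] [[-0.836, 0.304, -0.457, 0.095], [-0.548, -0.491, 0.677, 0.965], [-0.019, 0.816, 0.577, 0.602], [0.0, 0.0, 0.0, 1.0]]
side [[554.3, 0.0, 323.3], [0.0, 554.3, 236.5], [0.0, 0.0, 1.0]] [[-0.993, 0.068, -0.099, 0.437], [-0.12, -0.62, 0.775, 1.187], [-0.009, 0.782, 0.624, 0.771], [0.0, 0.0, 0.0, 1.0]]
wrist [[432.0, 0.0, 316.8], [0.0, 432.0, 246.4], [0.0, 0.0, 1.0]] [[0.27, 0.911, 0.313, 0.242], [-0.963, 0.256, 0.086, -0.556], [-0.002, -0.324, 0.946, 0.374], [0.0, 0.0, 0.0, 1.0]]
{'clock': 0.15, 'joints': array([-1.29798085e+00,  3.14086957e-01, -4.78351684e-02,  1.21020090e+00,
        3.26757629e-05,  1.57077590e+00]), 'joint_vel': array([-0.00172306, -0.00246333,  0.00245853, -0.00066179,  0.00110302,
       -0.00014326]), 'joint_efforts': array([-2.46429972e-04, -5.40043259e+01,  3.40060186e+01,  1.32326459e-02,
       -1.47850415e-05,  1.81212494e-05]), 'tcp_pos': array([ 0.16155851, -0.57738422,  0.23062485]), 'tcp_rot': array([-3.11109909e+00, -4.27062216e-01,  2.32420675e-04]), 'contact_force': array([-0.13792743,  0.39983803,  0.50060579]), 'torque': array([-0.00655472,  0.00863526,  0.03672152]), 'grip_width': 1.0025705685441904}
```

View pics/scene0.png

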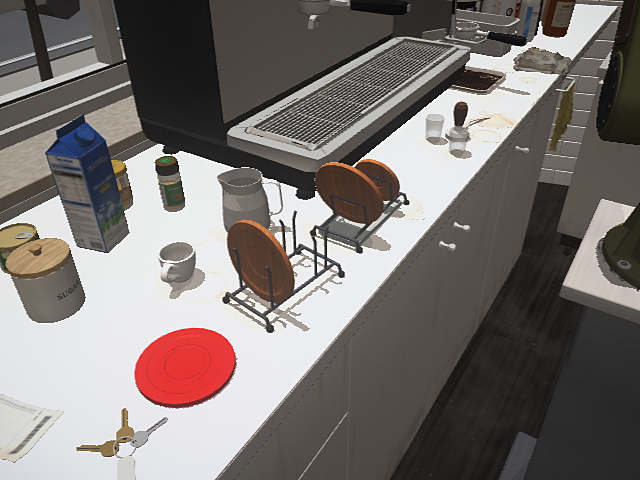

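View pics/side0.png

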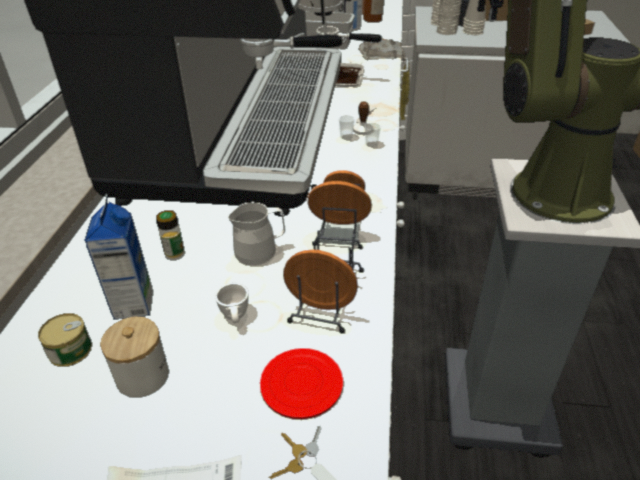

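The scene view shows the large saucer at about (349,192) with the small one behind it (378,180). The racked saucer is at (262,260), and the empty gap is right of it, between tines near (285,235) and (322,225). Next I measure them with the depth images.

```bash
cat >> h.py <<'E'
def disc(W,m,name=''):
    P=W[m]; P=P[~np.isnan(P).any(1)]
    c=np.median(P,0)
    for _ in range(6):   # plane of visible face
        d=P-c; n=np.linalg.svd(d-d.mean(0),full_matrices=False)[2][2]; off=np.median(d@n)
        k=abs(d@n-off)<.003; 
        P2=P[k]; c=P2.mean(0); P=P[abs((P-c)@n)<.006]
    if n[1]<0:n=-n
    # circle fit from in-plane hull
    a=np.cross(n,[0,0,1]);a/=np.linalg.norm(a);b=np.cross(n,a)
    q=np.c_[(P2-c)@a,(P2-c)@b].astype(np.float32)
    (x,y),rad=cv2.minEnclosingCircle(q)
    C=c+x*a+y*b
    print(name,len(P2),'face centre',C.round(4),'n',n.round(3),'rad',round(rad,4),'mid',(C-n*.0045).round(4))
    return C-n*.0045,n
def wood(c):
    h=cv2.cvtColor(c['frame'],cv2.COLOR_RGB2HSV)
    return (h[...,0]<14)&(h[...,1]>110)&(h[...,2]>40)&(h[...,2]<200)
E
python3 - <<'E'
from h import *
for n,boxes in(('scene',{'big':(310,155,386,228),'small':(355,155,402,205),'rack':(225,215,297,310)}),('side',{'big':(303,178,375,228),'rack':(280,246,360,312),'small':(320,168,368,190)})):
    c=load(n+'0');W=cloud(c);m=wood(c)
    for k,(a,b,x,y) in boxes.items():
        mm=np.zeros_like(m);mm[b:y,a:x]=m[b:y,a:x]
        nl,lab,st,_=cv2.connectedComponentsWithStats(mm.astype(np.uint8))
        i=1+np.argmax(st[1:,4]); disc(W,cv2.erode((lab==i).astype(np.uint8),np.ones((2,2)))>0,n+' '+k)
    # rack dark points
    g=c['frame'].max(2)
    for nm,lo,hi in(('dark',(.3,-.2,.008),(.75,.6,.2)),):
        P=W[(g<90)&~m]; P=P[((P>lo)&(P<hi)).all(1)]
        np.save(f'pics/{n}_dark.npy',P)
        H,xe,ye=np.histogram2d(P[:,1],P[:,0],bins=[np.arange(-.1,.5,.02),np.arange(.3,.76,.02)])
        print(n);print('x',xe[0],ye[:-1].round(2))
        for yy,row in zip(xe,H): 
            if row.sum(): print(round(yy,2),row.astype(int))
E
```

```text
scene big 141 face centre [0.5168 0.1744 0.0924] n [-0.227  0.443 -0.867] rad 0.0825 mid [0.5178 0.1724 0.0963]
scene small 132 face centre [0.5014 0.1682 0.0934] n [ 0.568  0.575 -0.588] rad 0.0826 mid [0.4988 0.1656 0.0961]
scene rack 179 face centre [0.5488 0.4594 0.065 ] n [0.128 0.99  0.058] rad 0.044 mid [0.5483 0.4549 0.0647]
scene
x -0.1 [0.3  0.32 0.34 0.36 0.38 0.4  0.42 0.44 0.46 0.48 0.5  0.52 0.54 0.56
 0.58 0.6  0.62 0.64 0.66 0.68 0.7  0.72]
-0.1 [ 0  0  0  0  0  0  0  0  0  0  0  0  0  0 44 51 11  1 11 14 13 12]
-0.08 [ 0  0  0  0  0  0  0  0  0  0  0  0  0  0 50 52 13  3 13 14 11  8]
-0.06 [ 0  0  0  0  0  0  0  0  0  0  0  0  0  0 57 56 11  2 11 12 15 14]
-0.04 [ 0  0  0  0  0  0  0  0  0  0  0  0  0  0 49 51 12  2 12 12 15 12]
-0.02 [ 0  0  0  0  0  0  0  0  0  0  0  0  0  0 52 55 15  4 14 12 14 12]
0.0 [ 0  0  0  0  0  0  0  0  0  0  0  0  0  0 62 57 15  2 10 12 12 12]
0.02 [ 0  0  0  0  0  0  0  0  0  0  0  0  0  0 67 62 18  4 17 14 17 15]
0.04 [ 0  0  0  0  0  0  0  0  0  0  0  0  0  0 58 64 15  3 14 18  9 16]
0.06 [ 0  0  0  0  0  0  0  0 19 17  0  0  0  0 70 6
[... 3369 characters left out ...]
 1 12  5  9 18 17  0  0  0  0  0  5  2  0]
0.26 [ 0  0  0  0  0  0  0  0  2 11 12  4  7  3  0  0  0  0  0 24 27 41]
0.28 [ 0  0  0  0  0  0  0  0  0  0  0  0  0  0  0  0  0  0  0  0  0 23]
0.3 [ 0  0  0  0  0  0  0  0  0  0  0  0  0  0  0  0  0 24 19  0  0  1]
0.32 [0 0 0 0 0 0 0 0 7 4 0 0 1 0 0 0 0 0 3 0 0 4]
0.34 [ 0  0  0  0  0  0  0  0  0 65  0  0 34  0  0  0  0  0  0  0  0  0]
0.36 [0 0 0 0 0 0 0 0 0 4 0 0 9 3 0 0 0 0 0 0 0 0]
0.38 [ 0  0  0  0  0  0  0  0  0 20  0  0  0  0  0  0  0  0  0  0  0  0]
0.44 [  0   0   0   0   0   0   0   0   0   0   0  38  91  80 115   4   0   0
   0   0   0   0]
0.46 [  0   0   0   0   0   0   0   0  25 115 138 136  35  81   1   0   0   0
   0   0   0   0]
```

```bash
cat >> h.py <<'E'
def woodbox(c,lo,hi):
    W=cloud(c);f=c['frame'].astype(int)
    return W,(f[...,0]>f[...,2]+25)&(f[...,0]>1.3*f[...,2])&((W>lo)&(W<hi)).all(2)
def tool():
    o=r.get_obs();print('t',o['clock'],'tcp',o['tcp_pos'].round(4),'\n',R.from_rotvec(o['tcp_rot']).as_matrix().round(3),o['contact_force'].round(1)); return o
E
python3 - <<'E'
from h import *
for n in('scene','side'):
    c=load(n+'0')
    for k,lo,hi in(('big',(.42,.18,.03),(.62,.27,.17)),('small',(.42,.08,.03),(.62,.165,.17)),('racked',(.42,.42,.02),(.64,.5,.17))):
        W,m=woodbox(c,lo,hi)
        v,u=np.where(m);print(m.sum(),u.min(),u.max(),v.min(),v.max(), np.nanmin(W[m],0).round(3),np.nanmax(W[m],0).round(3))
        disc(W,m,n+' '+k)
tool()
c=load('scene0');W=cloud(c)
P=np.load('pics/scene_dark.npy');Q=P[(P[:,1]>.3)&(P[:,1]<.45)&(P[:,2]>.045)&(P[:,0]<.62)];
_,lab,cen=cv2.kmeans(Q[:,:2].astype(np.float32),5,None,(3,50,1e-5),5,cv2.KMEANS_PP_CENTERS)
for i in range(5):
    q=Q[lab[:,0]==i];print(len(q),q.mean(0).round(4),q.std(0).round(4),q[:,2].max().round(3))
E
```

```text
2501 314 383 162 222 [0.454 0.2   0.03 ] [0.596 0.241 0.152]
scene big 1988 face centre [0.5256 0.2179 0.0846] n [ 0.007  0.962 -0.273] rad 0.0719 mid [0.5256 0.2136 0.0858]
730 338 399 159 197 [0.474 0.092 0.03 ] [0.602 0.128 0.11 ]
scene small 559 face centre [0.5228 0.1113 0.0618] n [ 0.028  0.956 -0.293] rad 0.0496 mid [0.5227 0.107  0.0631]
3474 227 294 220 302 [0.467 0.451 0.02 ] [0.605 0.478 0.156]
scene racked 2859 face centre [0.5356 0.4628 0.0863] n [ 0.146  0.989 -0.   ] rad 0.0703 mid [0.5349 0.4584 0.0863]
1935 308 370 181 221 [0.459 0.201 0.03 ] [0.593 0.241 0.151]
side big 1491 face centre [0.5251 0.218  0.0847] n [ 0.005  0.961 -0.276] rad 0.0704 mid [0.5251 0.2137 0.0859]
408 308 363 170 194 [0.481 0.107 0.054] [0.602 0.16  0.109]
side small 309 face centre [0.5249 0.1145 0.0679] n [ 0.001  0.965 -0.264] rad 0.0468 mid [0.5249 0.1102 0.069 ]
3227 284 357 249 308 [0.469 0.449 0.02 ] [0.604 0.484 0.155]
side racked 2518 face centre [0.5362 0.4626 0.0834] n [ 0.142  0.99  -0.003] rad 0.072 mid [0.5356 0.4581 0.0835]
t 0.15 tcp [ 0.1616 -0.5774  0.2306] 
 [[ 0.963  0.269 -0.   ]
 [ 0.269 -0.963  0.001]
 [ 0.    -0.001 -1.   ]] [-0.1  0.4  0.5]
69 [0.4883 0.3806 0.0736] [0.001  0.0019 0.0165] 0.104
65 [0.5574 0.3705 0.0753] [0.001  0.0019 0.0171] 0.104
80 [0.4846 0.3546 0.0788] [0.0013 0.0022 0.0177] 0.104
26 [0.554 0.342 0.086] [0.0009 0.0017 0.0177] 0.103
35 [0.5538 0.3455 0.0706] [0.001  0.0011 0.0142] 0.096
```

```bash
python3 -m jog '[[[0,0,-15,0,0,0],[0,0,-40,0,0,0],[0,0,-80,0,0,0],[0,0,-110,0,0,0],[0,0,-110,0,0,0],[0,0,-110,0,0,0],[0,0,-110,0,0,0],[0,0,-110,0,0,0],[0,0,-110,0,0,0],[0,0,-110,0,0,0]]]'
```

```text
clock: 1.15
tcp_pos: [0.1616, -0.5775, 0.3406]
tcp_rot: [-3.111, -0.427, 0.0]
contact_force: [-0.3, -0.2, 0.1]
grip_width: 0.998
```

```bash
python3 -m jog '[[[20,-20,0,0,0,0],[50,-50,0,0,0,0],[85,-85,0,0,0,0],[120,-120,0,0,0,0],[155,-155,0,0,0,0],[190,-190,0,0,0,0],[225,-225,0,0,0,0],[260,-260,0,0,0,0],[290,-290,0,0,0,0],[310,-310,0,0,0,0]]]'; python3 -c "
from h import *
print(tool()['joints'].round(3))"
```

```text
clock: 2.15
tcp_pos: [0.3774, -0.1933, 0.3414]
tcp_rot: [-3.112, -0.43, -0.001]
contact_force: [-0.0, -1.0, -0.1]
grip_width: 1.002
t 2.15 tcp [ 0.3774 -0.1933  0.3414] 
 [[ 0.962  0.271  0.001]
 [ 0.271 -0.962  0.   ]
 [ 0.001 -0.    -1.   ]] [-0.  -1.  -0.1]
[-4.740e-01 -4.500e-02 -2.140e-01  1.401e+00  1.000e-03  2.393e+00]
```

```bash
cat >> h.py <<'E'
def goto(p,x,n,u):   # target tool: z=-u, y=n ; print shift/turn from present commanded pose
    o=r.get_obs();T=R.from_rotvec(o['tcp_rot']);n=n-u*(n@u);n/=np.linalg.norm(n)
    G=R.from_matrix(np.c_[np.cross(n,-u),n,-u])
    print('shift mm',(T.inv().apply(p-o['tcp_pos'])*1e3).round(1),'turn',(T.inv()*G).as_rotvec(degrees=True).round(2))
E
python3 - <<'E'
from h import *
for n in('scene','side'):
    W=cloud(load(n+'0')).reshape(-1,3)
    for a,b in((-.3,-.1),(-.1,.1),(.1,.3)):
        for z0,z1 in((.05,.15),(.15,.3),(.3,.5)):
            q=W[(W[:,1]>a)&(W[:,1]<b)&(W[:,2]>z0)&(W[:,2]<z1)&(W[:,0]>.35)];print(n,a,b,z0,z1,np.sort(q[:,0])[[5,50]].round(3) if len(q)>60 else len(q))
E
```

```text
scene -0.3 -0.1 0.05 0.15 [0.451 0.468]
scene -0.3 -0.1 0.15 0.3 [0.837 0.838]
scene -0.3 -0.1 0.3 0.5 0
scene -0.1 0.1 0.05 0.15 [0.593 0.594]
scene -0.1 0.1 0.15 0.3 [0.837 0.838]
scene -0.1 0.1 0.3 0.5 [0.542 0.547]
scene 0.1 0.3 0.05 0.15 [0.455 0.459]
scene 0.1 0.3 0.15 0.3 [0.517 0.839]
scene 0.1 0.3 0.3 0.5 [0.838 0.839]
side -0.3 -0.1 0.05 0.15 [0.456 0.48 ]
side -0.3 -0.1 0.15 0.3 [0.84  0.841]
side -0.3 -0.1 0.3 0.5 30
side -0.1 0.1 0.05 0.15 [0.596 0.596]
side -0.1 0.1 0.15 0.3 [0.84  0.841]
side -0.1 0.1 0.3 0.5 [0.544 0.553]
side 0.1 0.3 0.05 0.15 [0.458 0.464]
side 0.1 0.3 0.15 0.3 [0.527 0.841]
side 0.1 0.3 0.3 0.5 [0.619 0.624]
```

```bash
python3 -m jog '[[[20,-25,0,0,0,-8],[40,-50,0,0,0,-16],[65,-75,0,0,0,-24],[90,-105,0,0,0,-32],[115,-130,0,0,0,-40],[140,-160,0,0,0,-48],[160,-190,0,0,0,-56],[180,-215,0,0,0,-64],[190,-235,0,0,0,-72],[195,-245,0,0,0,-80]]]'; python3 -c "
from h import *
print(tool()['joints'].round(3))
u=np.array([0,.275,.9615]);goto(np.array([.5253,.2137,.0845])+.156*u,0,np.array([.006,.9615,-.275]),u)"
```

```text
clock: 3.15
tcp_pos: [0.4987, 0.0947, 0.3409]
tcp_rot: [-2.1, -2.336, 0.0]
contact_force: [-1.3, -1.6, -0.4]
grip_width: 1.001
t 3.15 tcp [0.4987 0.0947 0.3409] 
 [[-0.106  0.994 -0.   ]
 [ 0.994  0.106  0.   ]
 [ 0.    -0.    -1.   ]] [-1.3 -1.6 -0.4]
[ 0.187  0.116 -0.047  1.408  0.     1.652]
shift mm [158.2  43.6 106.4] turn [ 12.94 -11.75 -82.99]
```

```bash
python3 -m jog '[[[16,4,5,1.3,-1.2,-8.3],[32,9,10,2.6,-2.4,-16.6],[50,14,20,3.9,-3.5,-24.9],[68,19,30,5.2,-4.7,-33.2],[86,24,40,6.5,-5.9,-41.5],[104,29,50,7.8,-7.1,-49.8],[122,34,62,9.1,-8.2,-58.1],[140,39,74,10.4,-9.4,-66.4],[152,42,85,11.6,-10.6,-74.7],[158,44,95,12.9,-11.8,-83]]]'
cat > look.py <<'E'
from h import *
import sys
t=sys.argv[1]
print(tool()['joints'].round(3))
c=snap('wrist','w'+t)
W,m=woodbox(c,(.42,.18,.03),(.62,.27,.17));disc(W,m,'big')
u=np.array([0,.275,.9615]);goto(np.array([.5253,.2137,.0845])+.036*u,0,np.array([.006,.9615,-.275]),u)
E
python3 look.py 1
```

```text
clock: 4.15
tcp_pos: [0.5267, 0.2555, 0.2451]
tcp_rot: [0.01, 3.11, -0.438]
contact_force: [-0.1, 0.8, -0.1]
grip_width: 0.996
t 4.15 tcp [0.5267 0.2555 0.2451] 
 [[-1.     0.007 -0.   ]
 [ 0.006  0.961 -0.276]
 [-0.001 -0.276 -0.961]] [-0.1  0.8 -0.1]
[ 0.582  0.413  0.093  1.408 -0.233  0.607]
big 1957 face centre [0.5212 0.2223 0.1002] n [-0.01   0.978 -0.209] rad 0.065 mid [0.5212 0.2179 0.1011]
shift mm [  0.2   3.1 128.2] turn [-0.15 -0.1   0.37]
```

View pics/w1.png

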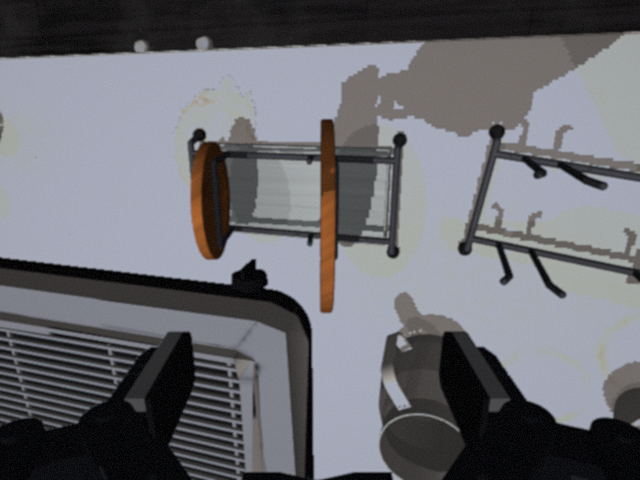

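The saucer's rim sits edge-on at column 328, between the fingers and clear of the small one (210,200) and the pitcher. I'll descend and grip.

```bash
python3 -m jog '[[[0,1,15,0,0,0],[0,2,35,0,0,0],[0,3,55,0,0,0],[0,3,75,0,0,0],[0,3,92,0,0,0],[0,3,106,0,0,0],[0,3,117,0,0,0],[0,3,124,0,0,0],[0,3,128,0,0,0],[0,3,128,0,0,0]]]' && python3 -m jog '[[[0,0,0,0,0,0],[0,0,0,0,0,0],[0,0,0,0,0,0],[0,0,0,0,0,0],[0,0,0,0,0,0],[0,0,0,0,0,0],[0,0,0,0,0,0],[0,0,0,0,0,0],[0,0,0,0,0,0],[0,0,0,0,0,0]]]' 1; python3 look.py 2
```

```text
clock: 5.2
tcp_pos: [0.5267, 0.2218, 0.1223]
tcp_rot: [0.022, 3.11, -0.437]
contact_force: [0.6, -1.3, 0.3]
grip_width: 0.996
clock: 6.2
tcp_pos: [0.5266, 0.2219, 0.1223]
tcp_rot: [0.021, 3.11, -0.437]
contact_force: [0.1, 0.0, -1.7]
grip_width: 0.095
t 6.2 tcp [0.5266 0.2219 0.1223] 
 [[-1.     0.014 -0.001]
 [ 0.013  0.961 -0.275]
 [-0.003 -0.275 -0.961]] [ 0.1  0.  -1.7]
[ 0.536  0.444 -0.147  1.126 -0.239  0.567]
big 5902 face centre [0.5129 0.2173 0.1101] n [ 0.015  0.962 -0.273] rad 0.0628 mid [0.5128 0.213  0.1113]
shift mm [1.4 2.5 2.6] turn [-0.02 -0.05 -0.43]
```

```bash
python3 -m jog '[[[0,0,-4,0,0,0],[0,0,-12,0,0,0],[0,0,-26,0,0,0],[0,0,-42,0,0,0],[0,0,-60,0,0,0],[0,0,-78,0,0,0],[0,0,-96,0,0,0],[0,0,-112,0,0,0],[0,0,-122,0,0,0],[0,0,-125,0,0,0]]]'
cat > held.py <<'E'
from h import *
import sys
o=tool();T=R.from_rotvec(o['tcp_rot']);p=o['tcp_pos'];e=p+T.apply([0,0,.037])
gap=np.array([.521,.360,.084]);gn=np.array([.144,.9896,0])
cs=[];ns=[]
for n in('scene','side'):
    c=snap(n,n+sys.argv[1]);W,m=woodbox(c,e-.09,e+.09);m&=abs((W-e)@T.as_matrix()[:,1])<.02
    C,N=disc(W,m,n);cs.append(C);ns.append(N)
print('centre in tool',[(T.inv().apply(C-p)*1e3).round(1) for C in cs],'normal in tool',[T.inv().apply(N).round(3) for N in ns])
print('centre-gap in rack frame mm',[((C-gap)@np.c_[[gn[1],-gn[0],0],gn,[0,0,1]]*1e3).round(1) for C in cs])
C=np.mean(cs,0);N=np.mean(ns,0);N/=np.linalg.norm(N)
# rotation taking N->gn keeping least turn, and TCP pos so that centre is at gap + h
D=R.align_vectors([gn],[N])[0] if False else R.from_rotvec(np.cross(N,gn)/np.linalg.norm(np.cross(N,gn))*np.arccos(np.clip(N@gn,-1,1)))
for h in(0,.115):
    tp=gap+[0,0,h]+D.apply(p-C)
    print('h',h,'shift',(T.inv().apply(tp-p)*1e3).round(1),'turn',(T.inv()*D*T).as_rotvec(degrees=True).round(2))
print(o['joints'].round(2),o['grip_width'])
E
python3 held.py 3
```

```text
clock: 7.25
tcp_pos: [0.5273, 0.257, 0.2441]
tcp_rot: [0.021, 3.108, -0.434]
contact_force: [0.3, -0.2, -1.4]
grip_width: 0.093
t 7.25 tcp [0.5273 0.257  0.2441] 
 [[-1.     0.014  0.001]
 [ 0.013  0.962 -0.274]
 [-0.005 -0.274 -0.962]] [ 0.3 -0.2 -1.4]
scene 2812 face centre [0.5239 0.2483 0.2052] n [ 0.015  0.964 -0.264] rad 0.0711 mid [0.5239 0.244  0.2064]
side 1995 face centre [0.5277 0.2478 0.2038] n [ 0.012  0.963 -0.269] rad 0.0721 mid [0.5277 0.2435 0.205 ]
centre in tool [array([ 3.5, -2.3, 39.8]), array([-0.4, -2.3, 41.3])] normal in tool [array([-0.001,  1.   , -0.011]), array([ 0.002,  1.   , -0.006])]
centre-gap in rack frame mm [array([  19.5, -114.4,  122.4]), array([  23.4, -114.3,  121. ])]
h 0 shift [  7.3 134.1  86. ] turn [-15.31   0.06   7.64]
h 0.115 shift [  6.7 102.6 -24.6] turn [-15.31   0.06   7.64]
[ 0.58  0.41  0.09  1.4  -0.23  0.62] 0.09322297097485352
```

The saucer is held. I'll carry it to about 115 mm above its seat, upright and yawed to the rack.

```bash
python3 -m jog '[[[0,4,-2,-1,0,0.5],[1,14,-5,-2.5,0,1.2],[2,28,-9,-4.5,0,2.2],[3,44,-13,-6.5,0,3.3],[4,60,-17,-9,0,4.5],[5,76,-20,-11.3,0,5.7],[6,89,-23,-13.3,0,6.7],[7,98,-24,-14.7,0,7.3],[7,102,-25,-15.3,0,7.6],[7,103,-25,-15.3,0.1,7.6]]]';python3 held.py 4
```

```text
clock: 8.35
tcp_pos: [0.521, 0.3624, 0.2383]
tcp_rot: [0.225, 3.114, -0.018]
contact_force: [0.3, -0.1, -1.6]
grip_width: 0.091
t 8.35 tcp [0.521  0.3624 0.2383] 
 [[-0.989  0.144  0.019]
 [ 0.144  0.99  -0.013]
 [-0.02  -0.01  -1.   ]] [ 0.3 -0.1 -1.6]
scene 3501 face centre [0.5206 0.3642 0.1996] n [0.143 0.99  0.   ] rad 0.0714 mid [0.5199 0.3597 0.1996]
side 2710 face centre [0.5207 0.3641 0.1986] n [ 0.142  0.99  -0.006] rad 0.0701 mid [0.52   0.3596 0.1986]
centre in tool [array([ 1.5, -2.4, 38.6]), array([ 1.4, -2.5, 39.7])] normal in tool [array([ 0.001,  1.   , -0.01 ]), array([ 0.002,  1.   , -0.004])]
centre-gap in rack frame mm [array([ -1. ,  -0.4, 115.6]), array([ -0.9,  -0.5, 114.6])]
h 0 shift [  1.4   1.6 115.1] turn [0. 0. 0.]
h 0.115 shift [-1.   0.5  0.1] turn [0. 0. 0.]
[ 0.62  0.37  0.05  1.24 -0.02  0.76] 0.09122705447991801
```

View pics/scene4.png

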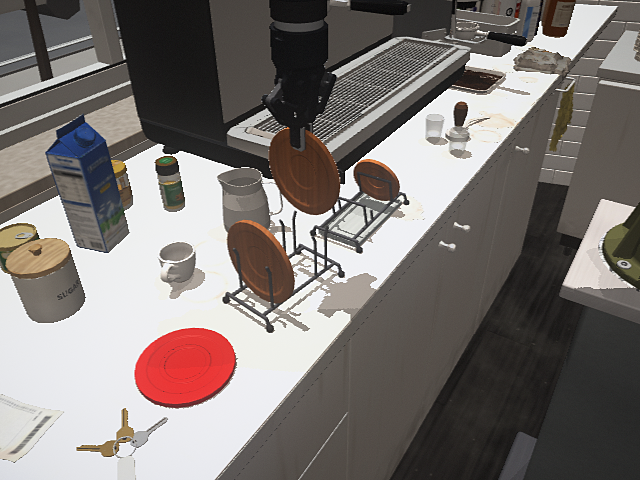

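The saucer hangs upright at (305,172) in the scene view, above the empty gap. Both cameras agree to within 1 mm, so I'll lower it.

```bash
python3 -m jog '[[[0,0,6,0,0,0],[0,1,18,0,0,0],[1,1,32,0,0,0],[1,1,46,0,0,0],[1,1,58,0,0,0],[1,1,69,0,0,0],[1,1,79,0,0,0],[1,1,88,0,0,0],[1,1,96,0,0,0],[1,1,102,0,0,0]]]';python3 held.py 5
```

```text
clock: 9.45
tcp_pos: [0.5222, 0.3621, 0.1356]
tcp_rot: [0.225, 3.114, -0.018]
contact_force: [-0.1, -0.5, -1.4]
grip_width: 0.094
t 9.45 tcp [0.5222 0.3621 0.1356] 
 [[-0.989  0.144  0.019]
 [ 0.144  0.99  -0.013]
 [-0.02  -0.01  -1.   ]] [-0.1 -0.5 -1.4]
scene 2604 face centre [0.5217 0.364  0.0964] n [0.144 0.99  0.   ] rad 0.0708 mid [0.5211 0.3595 0.0964]
side 1716 face centre [0.5208 0.3631 0.0965] n [ 0.148  0.989 -0.024] rad 0.0692 mid [0.5201 0.3586 0.0966]
centre in tool [array([ 1.6, -2.4, 39.1]), array([ 2.4, -3.3, 39. ])] normal in tool [array([ 0.   ,  1.   , -0.011]), array([-0.004,  1.   ,  0.014])]
centre-gap in rack frame mm [array([ 0.1, -0.5, 12.4]), array([-0.7, -1.5, 12.6])]
h 0 shift [-0.   0.7 12.5] turn [-0.56 -0.   -0.09]
h 0.115 shift [  -2.3   -0.4 -102.5] turn [-0.56 -0.   -0.09]
[ 0.62  0.42 -0.11  1.03 -0.02  0.76] 0.0937693065083173
```

No contact so far, with 12.5 mm to go. I'll lower slowly onto the runners.

```bash
python3 -m jog '[[[0,0,2,0,0,0],[0,0,4,0,0,0],[0,0,6,0,0,0],[0,0,8,0,0,0],[0,0,9,0,0,0],[0,0,10,0,0,0],[0,0,11,0,0,0],[0,0,11.5,0,0,0],[0,0,12,0,0,0],[0,0,12,0,0,0]]]';python3 held.py 6
```

```text
clock: 10.55
tcp_pos: [0.5228, 0.3622, 0.1249]
tcp_rot: [0.225, 3.113, -0.017]
contact_force: [-0.5, -0.4, 4.4]
grip_width: 0.093
t 10.55 tcp [0.5228 0.3622 0.1249] 
 [[-0.989  0.144  0.02 ]
 [ 0.144  0.99  -0.012]
 [-0.021 -0.009 -1.   ]] [-0.5 -0.4  4.4]
scene 2589 face centre [0.5243 0.3636 0.077 ] n [0.145 0.989 0.   ] rad 0.0795 mid [0.5236 0.3592 0.077 ]
side 1560 face centre [0.5218 0.3632 0.0861] n [ 0.151  0.988 -0.03 ] rad 0.07 mid [0.5211 0.3587 0.0863]
centre in tool [array([-0.3, -2.4, 47.9]), array([ 2. , -3.3, 38.6])] normal in tool [array([-0.001,  1.   , -0.01 ]), array([-0.006,  1.   ,  0.021])]
centre-gap in rack frame mm [array([ 2.7, -0.5, -7. ]), array([ 0.3, -1.2,  2.3])]
h 0 shift [ 1.5  0.2 -2.4] turn [-0.78 -0.   -0.18]
h 0.115 shift [  -1.    -0.8 -117.4] turn [-0.78 -0.   -0.18]
[ 0.62  0.43 -0.13  1.   -0.02  0.76] 0.09261619153182263
```

```bash
python3 -m jog '[[[0,0,0.5,0,0,0],[0,0,1,0,0,0],[0,0,1.5,0,0,0],[0,0,2,0,0,0],[0,0,2,0,0,0],[0,0,2,0,0,0],[0,0,2,0,0,0],[0,0,2,0,0,0],[0,0,2,0,0,0],[0,0,2,0,0,0]]]'; python3 held.py 7 | tail -12
```

```text
clock: 11.65
tcp_pos: [0.5234, 0.3624, 0.1244]
tcp_rot: [0.225, 3.112, -0.015]
contact_force: [-1.2, -1.7, 13.7]
grip_width: 0.096
t 11.65 tcp [0.5234 0.3624 0.1244] 
 [[-0.989  0.144  0.021]
 [ 0.144  0.99  -0.011]
 [-0.023 -0.008 -1.   ]] [-1.2 -1.7 13.7]
scene 2567 face centre [0.5228 0.364  0.0752] n [ 0.143  0.99  -0.002] rad 0.0807 mid [0.5222 0.3595 0.0752]
side 1538 face centre [0.5202 0.3638 0.0878] n [ 0.15   0.988 -0.031] rad 0.0704 mid [0.5196 0.3593 0.088 ]
centre in tool [array([ 1.9, -2.7, 49.2]), array([ 4.1, -3.3, 36.4])] normal in tool [array([ 0.001,  1.   , -0.006]), array([-0.006,  1.   ,  0.023])]
centre-gap in rack frame mm [array([ 1.2, -0.3, -8.8]), array([-1.3, -0.9,  4. ])]
h 0 shift [-0.1 -0.1 -2.5] turn [-0.87 -0.   -0.13]
h 0.115 shift [  -2.7   -1.  -117.4] turn [-0.87 -0.   -0.13]
[ 0.62  0.43 -0.13  1.   -0.02  0.76] 0.09582011004401629
```

View pics/scene7.png

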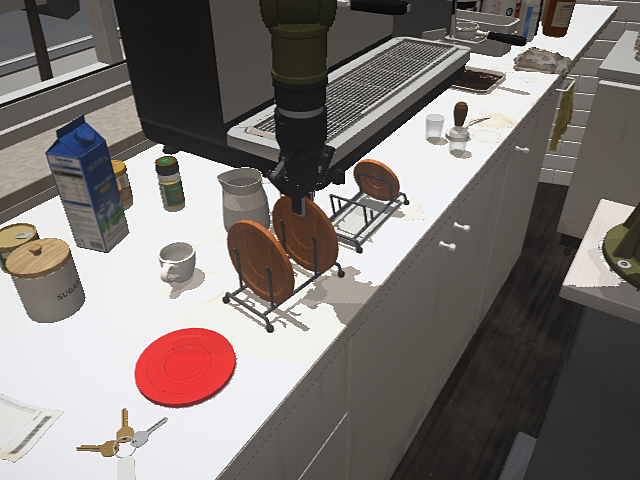

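The saucer stands between the tines at (305,235). The wrist force went from −1.4 to 13.7 N for 0.5 mm of travel, so it rests on the runners. I'll release it and retreat straight up.

```bash
python3 -m jog '[[[0,0,-1,0,0,0],[0,0,-1.5,0,0,0],[0,0,-1.5,0,0,0],[0,0,-1.5,0,0,0],[0,0,-1.5,0,0,0],[0,0,-1.5,0,0,0],[0,0,-1.5,0,0,0],[0,0,-1.5,0,0,0],[0,0,-1.5,0,0,0],[0,0,-1.5,0,0,0]]]' && python3 -m jog '[[[0,0,0,0,0,0],[0,0,0,0,0,0],[0,0,0,0,0,0],[0,0,0,0,0,0],[0,0,0,0,0,0],[0,0,0,0,0,0],[0,0,0,0,0,0],[0,0,-1,0,0,0],[0,0,-3,0,0,0],[0,0,-6,0,0,0]]]' 0.3 && python3 -m jog '[[[0,0,-4,0,0,0],[0,0,-12,0,0,0],[0,0,-24,0,0,0],[0,0,-40,0,0,0],[0,0,-56,0,0,0],[0,0,-72,0,0,0],[0,0,-86,0,0,0],[0,0,-95,0,0,0],[0,0,-100,0,0,0],[0,0,-100,0,0,0]]]'
cat > fin.py <<'E'
from h import *
tool()
gap=np.array([.521,.360,.084]);gn=np.array([.144,.9896,0])
for n in('scene','side'):
    c=snap(n,n+'8')
    for k,lo,hi in(('big',(.42,.32,.045),(.64,.40,.17)),('small',(.42,.08,.03),(.62,.165,.17)),('racked',(.42,.43,.02),(.64,.5,.17))):
        W,m=woodbox(c,lo,hi);C,N=disc(W,m,n+' '+k)
        if k=='big':print(' rack frame mm',((C-gap)@np.c_[[gn[1],-gn[0],0],gn,[0,0,1]]*1e3).round(1),'angle',np.degrees(np.arccos(abs(N@gn))).round(1),'top',np.nanpercentile(W[m][:,2],99.5).round(4))
E
python3 fin.py
```

```text
clock: 12.75
tcp_pos: [0.5232, 0.3625, 0.1245]
tcp_rot: [0.225, 3.112, -0.016]
contact_force: [0.3, -0.2, 7.8]
grip_width: 0.094
clock: 13.75
tcp_pos: [0.5223, 0.362, 0.1299]
tcp_rot: [0.225, 3.114, -0.018]
contact_force: [-0.1, 0.3, -0.5]
grip_width: 0.701
clock: 14.75
tcp_pos: [0.5208, 0.3636, 0.2304]
tcp_rot: [0.225, 3.113, -0.017]
contact_force: [0.5, -0.1, 0.2]
grip_width: 0.701
t 14.75 tcp [0.5208 0.3636 0.2304] 
 [[-0.989  0.144  0.02 ]
 [ 0.144  0.99  -0.012]
 [-0.021 -0.009 -1.   ]] [ 0.5 -0.1  0.2]
scene big 2455 face centre [0.5229 0.3634 0.0871] n [ 0.152  0.988 -0.019] rad 0.0714 mid [0.5222 0.359  0.0872]
 rack frame mm [ 1.3 -0.8  3.2] angle 1.1 top 0.1541
scene small 706 face centre [0.5229 0.1118 0.0619] n [-0.     0.961 -0.278] rad 0.0498 mid [0.5229 0.1075 0.0631]
scene racked 2875 face centre [0.5344 0.463  0.0844] n [0.144 0.99  0.   ] rad 0.0719 mid [0.5338 0.4586 0.0844]
side big 1700 face centre [0.5226 0.3631 0.088 ] n [ 0.156  0.987 -0.033] rad 0.0686 mid [0.5219 0.3586 0.0881]
 rack frame mm [ 1.1 -1.2  4.1] angle 2.0 top 0.1532
side small 395 face centre [0.5172 0.1119 0.0645] n [ 0.065  0.954 -0.291] rad 0.0447 mid [0.517  0.1076 0.0658]
side racked 2504 face centre [0.5367 0.4625 0.0848] n [ 0.144  0.99  -0.003] rad 0.0709 mid [0.536  0.4581 0.0848]
```

View pics/scene8.png

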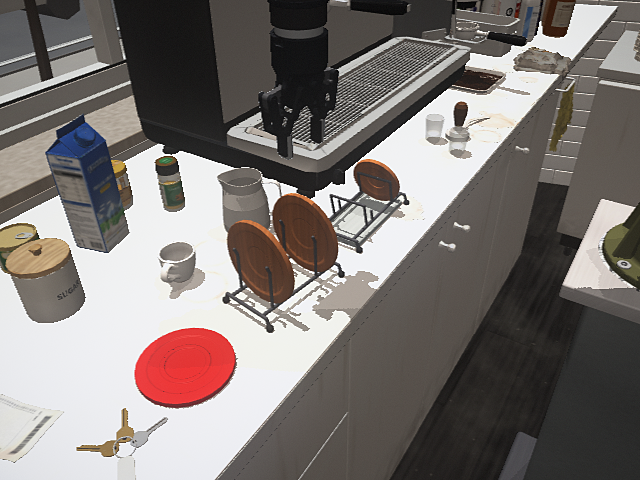

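The saucer stands free and upright in the gap at (305,233), with the gripper clear above it and the other two saucers in place. I'll hand it in.

```bash
python3 -c "
from cell import r
print(r.close_job())"
```

```text
the job is handed in; nothing more can be done
None
```

The large saucer now stands upright in the empty rack gap. I lowered it until it rested on the runners, shown by the wrist force rising to about 14 N. Then I let go, backed straight up and handed the job in at about 15 s. No verdict was reported.

**Placement:** the last check from both cameras put the saucer's centre within about 1.3 mm of the gap in x and y. It was tilted 1–2° from the rack's long axis, with its top at 153–154 mm.

**Other saucers:** the racked saucer measured within about 2 mm of its start. The small one did too from the scene camera. From the side camera it came out about 8 mm off, but that camera sees it only partly and its disc fit was poor. The picture shows it in place.

**Checks that disagreed:**
- **Height of the centre:** the final fits read 3–4 mm above the seat because the tines and the racked saucer hide part of the disc. Just before release, the two cameras' fits differed by about 13 mm. I relied on the contact force and the top height instead.
- **Sideways offset in the grip:** the cameras placed the held disc about 2.4 mm off the tool's centre line, roughly the stated calibration error. I positioned it relative to the rack as seen by the same cameras.

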